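# Change over the seesaw ball splitter and let the batch run

### The arm

A 6-joint arm with a two-finger parallel gripper is mounted at the origin on a cart in front of the work surface, level with it; the furniture and walls round the work are solid. World frame = base frame: x ahead of the robot, y to its left, z up, the work surface at z = 0. Lengths are in m, angles in degrees, forces in N, time in s.
With the tool pointing down it reaches from about 0.4 to 0.825 m from the base axis. Payload 7 kg.
Tool frame: the origin (TCP) lies on the centre line of the jaws, within the pads' length; the fingertips stand 11 mm ahead of it and the grasp point (between the pads) lies 8 mm behind it; z points along the fingers, y is the direction in which the jaws open and shut (so a half turn about z gives the same grasp; the last joint's range is limited). The gripper opens to 88 mm and grips with 3 to 60 N. Pads are 19 mm wide; open, the fingers measure 130 mm over their backs; the gripper's body (78 mm by 193 mm) begins 47 mm behind the grasp point.
Start: joints at [85.491, 20.546, 0.682, 0, -70.136, -16.507], TCP at [0.242, 0.63, 0.238] pointing down, gripper open.
Joint ranges: [-176.03, 176.03], [-82.01, 121.73], [-58.28, 71.71], [-173.87, 95.51], [-174.79, -0.11], [-173.66, 173.66]. Speed limits (degrees/s): [136.94, 136.94, 172.46, 180, 180, 180].

### API

Orientations are given as [roll, pitch, yaw] about the fixed x, y, z axes, in that order (R = Rz(yaw) Ry(pitch) Rx(roll)).
In Python, from plant import ctrl, cams, order gives the robot as it stands.
- The arm moves only by the tool jog_arm, never from a script. Its argument "motion" is a list of rows, each an object with "offset": the shift along the tool's x, y, z in mm, a list of three; "roll": the turn about the tool's z in rad; "hand": the finger opening in mm, from 0 to 87.6. A call has 1 to 20 rows; each row is the pose to reach, as a shift and turn from the pose commanded when the call began, along the tool's axes at that moment; what a row does not reach only later rows make up. A row lasts 1/12 s, in which the tool goes at most 41.7 mm and 7.16 degrees, less where a joint would pass 70% of its speed; a pose out of reach is approached as far as the arm can. A call with a gripper value outside its range is refused whole. The fingers move at their own pace and stop on an object; the grip force is fixed at half the most. Time passes only in rows, so rows that repeat a pose let the fingers close. It gives the time, the measured TCP pose, the force and the opening at its end, in the units of the state.
- ctrl.get_obs(): the state, without advancing time (a new reading comes with each control period).
- cams.snapshot(name): name is "scene" or "top" or "wrist"; returns a dict with "img" (384x512x3 uint8, red, green, blue), "K" (3x3 intrinsics, pixels), "D" ([k1, k2, p1, p2, k3] as OpenCV has them; the pictures are not rectified), "cam_to_world" (4x4, takes a point from camera to world coordinates); the wrist camera has in their place "T_tool_cam" (4x4, takes a point from camera to tool coordinates, whose origin is the TCP and whose axes are the flange's). Camera axes: x right, y down, z forward; pixel columns grow to the right and rows downward; lengths in m; the calibration is good to about 2 mm. A picture is of the moment at which its call begins: read the wrist's pose just before it. There is no depth.
- order.close_job(): hands the job in, once; it reports no verdict.
The state is a dict: "clock": time; "joint_pos": joint angles; "qvel": joint speeds; "tau": joint torques, N m; "tool_pos": TCP position; "orientation": TCP orientation; "force": force on the tool from outside, world axes, zero at the start; "moment": the same for the moment, N m; "opening": finger opening in m.
Only numpy, scipy, OpenCV 4.12 (cv2) and the standard library are available. Lean on these libraries where they do the work, as an engineer would, in place of code of your own. Each camera call takes 0.05 s, during which the arm holds its last target. There are 200 camera calls.

### The job

The four white grinding balls waiting in the splitter's feed channel are meant for the dish that its seesaw gate is not feeding at the moment. With a fingertip push down the raised end of the gate so that it rocks over its pivot and rests on its other side; then press the black release key down and keep it down until all four balls have run down that other chute into the dish under it, let the key come up again and move clear. Nothing is to be picked up: do not touch the balls, and leave the things standing about where they are.

Things in the scene. Friction and masses are not known exactly. Their poses are not given: they have to be found in the camera images.
- splitter: Aluminium ball splitter, fixed: grey base 130 x 84 mm, chutes left and right (258 mm over both, 93 mm high), gate between them; above it a feed channel sloping down to a drop spout. Origin on the table under the gate's pivot (100 mm up); x away from the robot up the channel, y left along the gate, z up. Turned up to 0.35 rad. Channel reaches 164 mm behind the origin, top 180 mm high.
- gate (a joint): Seesaw gate, a steel trough 124 mm long that tilts on an axle along x, with a brass tumbler weight (26 mm across) in front of and 32 mm above the pivot. rad: +0.36 = left (+y) end low, feeds the left chute and dish; -0.36 = right end low, feeds the right. Starts on either side; falls on by itself once past 0 and stays. Moving it takes under 1 N.
- ear_left (a point): Middle of the top of the left finger ear, a rubber-faced tab 24 x 22 mm in front of the gate's left end: 36 mm in front of the pivot, 55 mm left of it, 18 mm above it when level. About 136 mm above the table when this end is raised, 98 mm when down. Free above; the key's plate (169 mm high) begins 34 mm beside it.
- ear_right (a point): The same on the gate's right finger ear, 55 mm to the right of the pivot.
- key (a joint): Release key, a steel yoke astride the channel with a stop blade that holds the first ball back. rad: 0 = up, balls held; 0.38 = fully down, blade clear above the balls; they pass beyond about 0.30. A spring brings it back up; fully down takes about 3 N at its plate. Held down, all four balls run out in 2 to 4 s.
- key_pad (a point): Middle of the top of the key's black finger plate, 30 (x) x 42 mm (y), at the front: 66 mm in front of the gate's pivot, 169 mm above the table when up. It swings about an axle along y, 66 mm behind it and 9 mm lower: fully down this point is 25 mm lower. Free above.
- ball_1_center (a point): Centre of grinding ball 1, white ceramic, 20 mm across, 16 g, the first in the channel, against the stop blade.
- ball_2_center (a point): Centre of grinding ball 2, white ceramic, 20 mm across, 16 g, number 2 in the row up the channel.
- ball_3_center (a point): Centre of grinding ball 3, white ceramic, 20 mm across, 16 g, number 3 in the row up the channel.
- ball_4_center (a point): Centre of grinding ball 4, white ceramic, 20 mm across, 16 g, number 4 in the row up the channel.
- dish_left: Shallow white dish, 123 mm across, 22 mm high, set fast on the table under the left (+y) chute, whose mouth is 39 mm above the table. Origin at the centre of its underside.
- dish_right: The same under the right (-y) chute.
- film_clip: Bystander: black moulded clip 24 x 36 x 19 mm lying in front of the splitter. Origin at the centre of its underside.
- loupe: Bystander: closed folding loupe 36 x 52 x 14 mm lying in front of the splitter. Origin at the centre of its underside.
- slim_pot: Bystander: slim white lidded pot 32 mm across, 62 mm high, behind the left chute. Origin at the centre of its underside.
- sample_pot: Bystander: small white lidded pot 38 mm across, 58 mm high, behind the right chute. Origin at the centre of its underside.

How it is judged (in metres and radians):
On the way, in this order (a step that is already met when the one before it is completed fails the run):
1. the gate has been rocked over and rests on its other side, before any ball is let go (distance of ear_left from where it was at the start of the episode above 0.022 m and (value of joint gate above 0.29 rad or value of joint gate below -0.29 rad) and value of joint key below 0.1 rad), for 0.2 s.
2. the release key is pressed down (value of joint key above 0.3 rad), for 0.2 s.
At the end, for the whole second after the job is handed in: The gate rests on the side opposite to its start (beyond 0.29 rad), all four balls lie at rest in the dish on that side (centres within 55 mm of the dish's centre and below 40 mm), and the key is up again (below 0.06 rad) (distance of ear_left from where it was at the start of the episode above 0.022 m and (value of joint gate above 0.29 rad or value of joint gate below -0.29 rad) and value of joint key below 0.06 rad and ((value of joint gate above 0.29 rad and horizontal distance between each of ball_1_center, ball_2_center, ball_3_center, ball_4_center and dish_left below 0.055 m and height (world z) of each of ball_1_center, ball_2_center, ball_3_center, ball_4_center below 0.04 m) or (value of joint gate below -0.29 rad and horizontal distance between each of ball_1_center, ball_2_center, ball_3_center, ball_4_center and dish_right below 0.055 m and height (world z) of each of ball_1_center, ball_2_center, ball_3_center, ball_4_center below 0.04 m)) and linear speed of each of ball_1, ball_2, ball_3, ball_4 below 0.08 m/s); the robot touches nothing.
It fails at once if the robot touches a grinding ball (contact force between any of the fingers, the arm and ball_1 above 0.3 N or contact force between any of the fingers, the arm and ball_2 above 0.3 N or contact force between any of the fingers, the arm and ball_3 above 0.3 N or contact force between any of the fingers, the arm and ball_4 above 0.3 N).
It fails at once if a ball is lifted (height (world z) of any of ball_1_center, ball_2_center, ball_3_center, ball_4_center above 0.2 m).
It fails at once if a thing standing about is shifted by more than 20 mm (distance of any of film_clip, slim_pot, sample_pot, loupe from where it was at the start of the episode above 0.02 m).
It also fails if it takes over 42 s, if anything falls off the work surface, if the arm or the gripper's body presses on something with over 40 N, if the wrist force passes 120 N, or if a joint passes its speed limit or range.

## Working session

There is one attempt and no reset: what is moved stays moved. The work goes in short steps, Python scripts to look and compute and a tool call to move; the robot and the scene stay as the last step left them, time stands still between calls to the robot, and variables do not carry over. Pictures are saved under pics/ and viewed, about 8 in all and at most 12, crops included, and the job is handed in when it is done.

Besides the shell and the picture viewer there is one more tool, called after "Emit:" by a JSON object that holds its "name" and its "arguments". jog_arm: Moves the arm, as the interface text tells. Its arguments: {"type":"object","properties":{"motion":{"type":"array"}},"required":["motion"]}

```bash
mkdir -p pics
python3 - <<'E'
from plant import ctrl,cams
import cv2,pickle
o=ctrl.get_obs(); print(o)
d={}
for n in("scene","top"):
    s=cams.snapshot(n); d[n]=s; cv2.imwrite(f"pics/{n}0.png",cv2.resize(s["img"][:,:,::-1],(800,600),interpolation=cv2.INTER_CUBIC)); print(n,s["K"],s["D"],s["cam_to_world"])
pickle.dump(d,open("d0.pkl","wb"))
E
```

```text
{'clock': 0.0, 'joint_pos': array([ 8.54906667e+01,  2.05931590e+01,  6.31834086e-01, -2.03441375e-02,
       -7.01367666e+01, -1.65042150e+01]), 'qvel': array([-0.12264882, -0.06228432,  0.01739535,  0.02074122,  0.01339953,
       -0.03938468]), 'tau': array([-2.32460166e-03, -5.82707226e+01,  2.93048573e+01,  6.99697763e+00,
        6.84289495e-03, -1.66046525e-04]), 'tool_pos': array([0.24192841, 0.62962571, 0.23658779]), 'orientation': array([ 1.79900517e+02, -9.53266130e-03, -2.10204688e+01]), 'force': array([-0.42128415,  0.16180196,  0.75460286]), 'moment': array([ 0.01959831, -0.00224821, -0.00200428]), 'opening': 0.08762180554307465}
scene [[405.82869171   0.         248.11316365]
 [  0.         405.82869171 194.755553  ]
 [  0.           0.           1.        ]] [-0.00991956  0.          0.          0.          0.        ] [[ 0.90128754 -0.17146707  0.39784395  0.29503458]
 [-0.43243894 -0.41124983  0.80241519 -0.45903741]
 [ 0.02602548 -0.89525003 -0.44480339  0.48913956]
 [ 0.          0.          0.          1.        ]]
top [[400.96166134   0.         251.85332853]
 [  0.         400.96166134 189.03544746]
 [  0.           0.           1.        ]] [-0.0023132  0.         0.         0.         0.       ] [[ 0.01993071 -0.99619642  0.08482605  0.54578731]
 [-0.99979614 -0.02013296 -0.00152944  0.20757715]
 [ 0.00323142 -0.08477828 -0.9963946   0.98082294]
 [ 0.          0.          0.          1.        ]]
```

View pics/scene0.png

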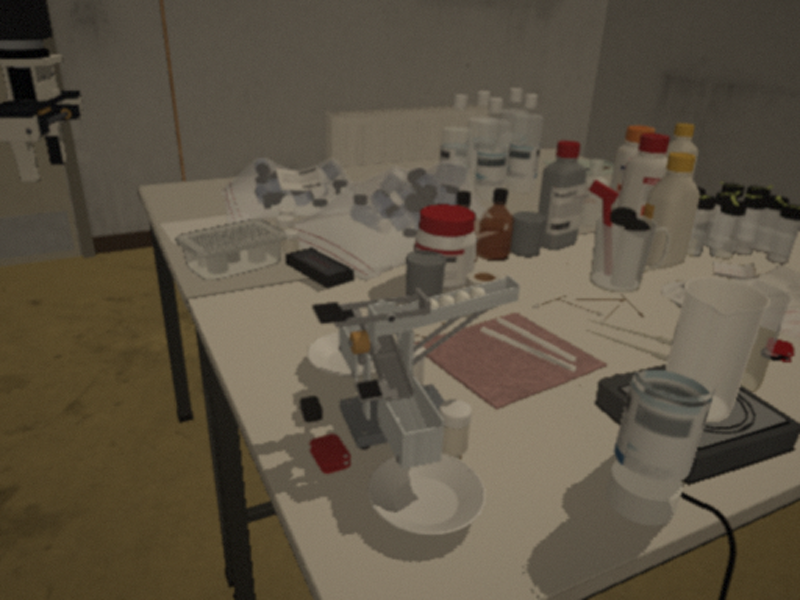

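View pics/top0.png

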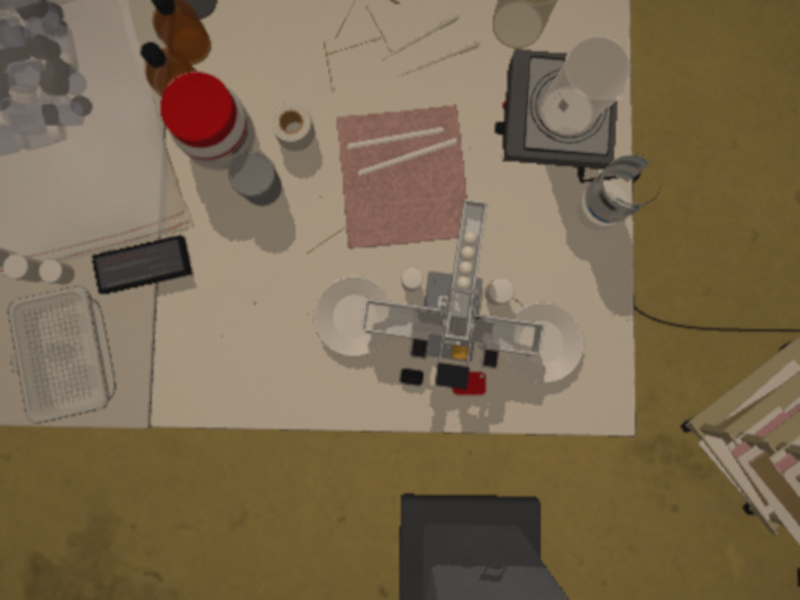

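The top view (800×600 px) shows the left ear at about (419,347), the right ear at (491,358), the key plate at (452,376) and the balls from (463,283) to (470,238). In the scene view the key plate is at (330,312), the right ear at (369,389) and the brass weight at (360,342). Next I'll segment and triangulate these.

```bash
cat > h.py <<'E'
import numpy as np,cv2
def ray(s,uv,Tw=None):
    T=s["cam_to_world"] if Tw is None else Tw
    n=cv2.undistortPoints(np.array([[uv]],float),s["K"],s["D"])[0,0]
    d=T[:3,:3]@[n[0],n[1],1]; return T[:3,3],d/np.linalg.norm(d)
def onz(s,uv,z,Tw=None):
    c,d=ray(s,uv,Tw); return c+d*(z-c[2])/d[2]
def tri(rs):
    A=0;b=0
    for c,d in rs:
        P=np.eye(3)-np.outer(d,d); A=A+P; b=b+P@c
    p=np.linalg.solve(A,b); return p,[np.linalg.norm((np.eye(3)-np.outer(d,d))@(p-c)) for c,d in rs]
def blobs(m,amin):
    n,l,st,ce=cv2.connectedComponentsWithStats(m.astype(np.uint8))
    return [(ce[i].round(2),st[i]) for i in range(1,n) if st[i][4]>=amin]
def proj(s,p):
    T=np.linalg.inv(s["cam_to_world"]); r=cv2.Rodrigues(T[:3,:3])[0]
    return cv2.projectPoints(np.array(p,float).reshape(-1,3),r,T[:3,3],s["K"],s["D"])[0].reshape(-1,2)
E
python3 - <<'E'
import pickle,cv2,numpy as np
from h import *
d=pickle.load(open("d0.pkl","rb"))
for n,(x0,y0,x1,y1) in dict(top=(245,120,325,260),scene=(180,170,340,330)).items():
    im=d[n]["img"]; g=im.max(2).astype(int)
    m=np.zeros(g.shape,bool); m[y0:y1,x0:x1]=g[y0:y1,x0:x1]<45
    print(n,"black"); [print(c,s) for c,s in blobs(m,12)]
    h=cv2.cvtColor(im,cv2.COLOR_RGB2HSV); m=np.zeros(g.shape,bool)
    m[y0:y1,x0:x1]=((h[...,0]>10)&(h[...,0]<28)&(h[...,1]>120)&(h[...,2]>70))[y0:y1,x0:x1]
    print(n,"brass"); [print(c,s) for c,s in blobs(m,10)]
a=d["scene"]["img"][175:300,190:340,::-1]; b=d["top"]["img"][120:250,225:375,::-1]
out=np.hstack([cv2.resize(a,(400,333),interpolation=2),cv2.resize(b,(400,347),interpolation=2)[:333]])
cv2.imwrite("pics/crop0.png",out)
E
```

```text
top black
[268.07 222.28] [264 217   9  11  83]
[313.54 228.9 ] [310 224   8  10  68]
[289.29 240.25] [280 233  20  16 253]
[263.17 240.76] [257 236  14  10 111]
top brass
[293.6  225.14] [289 221  10   9  81]
scene black
[208.86 175.65] [187 170  39  14 284]
[212.09 200.11] [201 194  25  12 201]
[235.8  248.94] [229 244  15  11 127]
[198.88 261.5 ] [193 254  13  16 171]
scene brass
[309.82 176.96] [305 176  11   3  28]
[230.21 218.63] [224 212  13  14 142]
```

View pics/crop0.png

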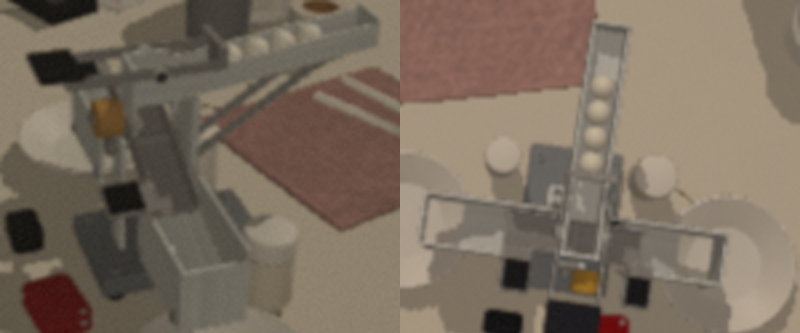

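The crop shows the gate's right end low: the trough slopes down to the right chute at crop (190,200), and the brass weight leans. I'll triangulate to confirm and fit the pose.

Run:
```python
import pickle
from h import *
from scipy.optimize import least_squares
d=pickle.load(open("d0.pkl","rb")); t,s=d["top"],d["scene"]
T=lambda a,b:tri([ray(t,a),ray(s,b)])
# blob centroids
print("keypad",T((289.29,240.25),(212.09,200.11)))
print("earR",T((313.54,228.9),(235.8,248.94)))
print("brass",T((293.6,225.14),(230.2,218.63)))
def L(g): # local points
    f=lambda y,z,x:[x,y*np.cos(g)-z*np.sin(g),.1+y*np.sin(g)+z*np.cos(g)]
    return np.array([f(.055,.018,-.036),f(-.055,.018,-.036),[-.066,0,.169]])
for g in(.36,-.36):
    def W(p):
        c,q=np.cos(p[2]),np.sin(p[2]); P=L(g); return np.c_[p[0]+c*P[:,0]-q*P[:,1],p[1]+q*P[:,0]+c*P[:,1],P[:,2]]
    def r(p):
        w=W(p); return np.r_[(proj(t,w)-[(268.07,222.28),(313.54,228.9),(289.29,240.25)]).ravel(),(proj(s,w[1:])-[(235.8,248.94),(212.09,200.11)]).ravel()]
    o=least_squares(r,[.45,.15,-.1]); print(g,o.x,o.cost); print(o.fun.round(1),"\n",W(o.x).round(4))
```

```text
keypad (array([0.51479304, 0.12812698, 0.1669525 ]), [np.float64(0.0019170587995055082), np.float64(0.0019170587995054776)])
earR (array([0.53613766, 0.06900184, 0.09684715]), [np.float64(0.00018713199541199317), np.float64(0.00018713199541213203)])
brass (array([0.54459442, 0.11598436, 0.12978793]), [np.float64(0.0012827116070082821), np.float64(0.0012827116070082405)])
0.36 [ 0.57946738  0.12078552 -0.12232068] 2.769605141792507
[ 0.4 -0.4  0.6 -0.3  0.1 -0.4  0.5 -0.  -1.7 -1.1] 
 [[0.5492 0.17   0.1362]
 [0.5367 0.0678 0.0975]
 [0.514  0.1288 0.169 ]]
-0.36 [ 0.57597053  0.10268805 -0.21882767] 206.09044733907209
[  1.   -2.2   4.2   2.7   6.    0.9  -2.  -18.4  -0.6   2. ] 
 [[0.5534 0.1669 0.0975]
 [0.531  0.0664 0.1362]
 [0.5115 0.117  0.169 ]]
```

The fit is consistent (cost 2.8 against 206 for the other side): the right end is low now. So I push the left ear, at (0.549, 0.170, 0.136), with yaw −0.122 rad and the origin at (0.579, 0.121). I'll close the fingers and turn the tool so the jaw axis lies along the channel, which keeps the gripper body clear of the key plate. First move is to above the ear.

Emit:
{"name": "jog_arm", "arguments": {"motion": [{"offset": [443, 308, 0], "roll": 1.326, "hand": 0}, {"offset": [443, 308, 0], "roll": 1.326, "hand": 0}, {"offset": [443, 308, 0], "roll": 1.326, "hand": 0}, {"offset": [443, 308, 0], "roll": 1.326, "hand": 0}, {"offset": [443, 308, 0], "roll": 1.326, "hand": 0}, {"offset": [443, 308, 0], "roll": 1.326, "hand": 0}, {"offset": [443, 308, 0], "roll": 1.326, "hand": 0}, {"offset": [443, 308, 0], "roll": 1.326, "hand": 0}, {"offset": [443, 308, 0], "roll": 1.326, "hand": 0}, {"offset": [443, 308, 0], "roll": 1.326, "hand": 0}, {"offset": [443, 308, 0], "roll": 1.326, "hand": 0}, {"offset": [443, 308, 0], "roll": 1.326, "hand": 0}, {"offset": [443, 308, 0], "roll": 1.326, "hand": 0}, {"offset": [443, 308, 0], "roll": 1.326, "hand": 0}, {"offset": [443, 308, 0], "roll": 1.326, "hand": 0}, {"offset": [443, 308, 0], "roll": 1.326, "hand": 0}, {"offset": [443, 308, 0], "roll": 1.326, "hand": 0}, {"offset": [443, 308, 0], "roll": 1.326, "hand": 0}, {"offset": [443, 308, 0], "roll": 1.326, "hand": 0}, {"offset": [443, 308, 0], "roll": 1.326, "hand": 0}]}}

```text
clock: 1.77
tool_pos: [0.5448, 0.1846, 0.2377]
orientation: [-180.0, 0.0, -96.9]
force: [0.5, -0.2, 0.0]
opening: 0.0004
```

Run:
```python
from plant import ctrl,cams
import cv2,numpy as np
o=ctrl.get_obs()
w=cams.snapshot("wrist"); s=cams.snapshot("scene")
print(w["T_tool_cam"],w["K"],o["tool_pos"])
a=w["img"][:,:,::-1]; b=s["img"][135:315,150:330,::-1]
cv2.imwrite("pics/c1.png",np.hstack([cv2.resize(a,(480,360)),cv2.resize(b,(320,320),interpolation=2)[:,:].copy() if 0 else cv2.copyMakeBorder(cv2.resize(b,(320,320),interpolation=2),0,40,0,0,0)]))
```

```text
[[-1.23408248e-03 -9.64432499e-01 -2.64326372e-01  7.06009765e-02]
 [ 9.99999235e-01 -1.16810095e-03 -4.06796417e-04  8.73431479e-04]
 [ 8.35677984e-05 -2.64326672e-01  9.64433203e-01 -1.46693594e-01]
 [ 0.00000000e+00  0.00000000e+00  0.00000000e+00  1.00000000e+00]] [[345.99177242   0.         257.47007692]
 [  0.         345.99177242 192.27499455]
 [  0.           0.           1.        ]] [0.54475955 0.18461631 0.23768395]
```

View pics/c1.png

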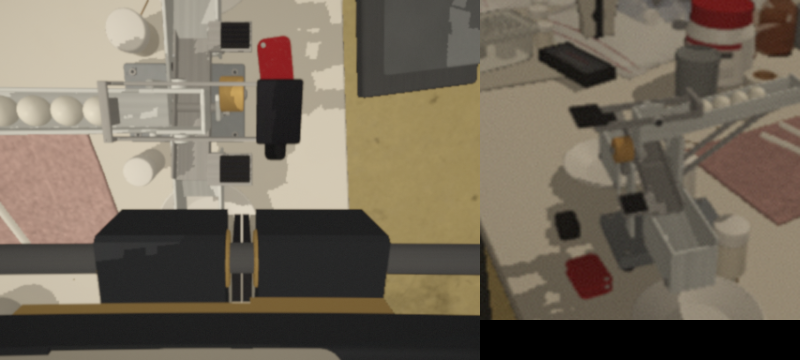

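The wrist view shows the left ear at (235,168), the balls still in the channel at (0–100,110) and the key plate at (279,112). By ray, the ear is 13 mm to tool +x and 4 mm behind the fingertip, as the fit predicted. I'll push it past level (fingertip to 112 mm) and back up.

Emit:
{"name": "jog_arm", "arguments": {"motion": [{"offset": [3, 0, 30], "roll": 0, "hand": 0}, {"offset": [3, 0, 60], "roll": 0, "hand": 0}, {"offset": [3, 0, 80], "roll": 0, "hand": 0}, {"offset": [3, 0, 84], "roll": 0, "hand": 0}, {"offset": [3, 0, 88], "roll": 0, "hand": 0}, {"offset": [3, 0, 92], "roll": 0, "hand": 0}, {"offset": [3, 0, 96], "roll": 0, "hand": 0}, {"offset": [3, 0, 100], "roll": 0, "hand": 0}, {"offset": [3, 0, 104], "roll": 0, "hand": 0}, {"offset": [3, 0, 107], "roll": 0, "hand": 0}, {"offset": [3, 0, 110], "roll": 0, "hand": 0}, {"offset": [3, 0, 113], "roll": 0, "hand": 0}, {"offset": [3, 0, 115], "roll": 0, "hand": 0}, {"offset": [3, 0, 115], "roll": 0, "hand": 0}, {"offset": [3, 0, 115], "roll": 0, "hand": 0}, {"offset": [3, 0, 115], "roll": 0, "hand": 0}]}}

```text
clock: 3.2
tool_pos: [0.5449, 0.1807, 0.1227]
orientation: [-180.0, 0.0, -97.0]
force: [-0.4, 0.4, -1.0]
opening: 0.0004
```

Run:
```python
from plant import ctrl,cams
import cv2,numpy as np
o=ctrl.get_obs(); print(o["tool_pos"],o["force"],o["clock"])
s=cams.snapshot("scene")
b=s["img"][165:305,170:350,::-1]
cv2.imwrite("pics/c2.png",cv2.resize(b,(720,560),interpolation=2))
```

```text
[0.54488925 0.18074965 0.12268797] [-0.44026398  0.35090979 -0.95292551] 3.2
```

View pics/c2.png

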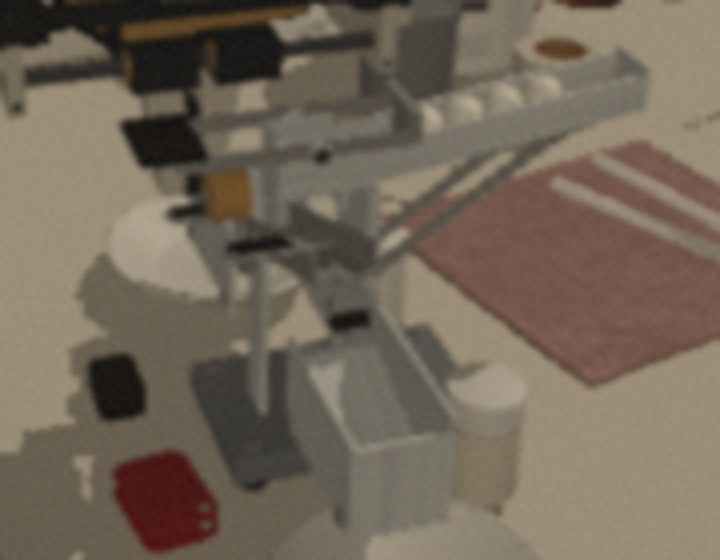

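The scene view shows the right ear raised, edge-on at (258,243), the key plate still up at (165,140) and the balls held at (430–545,100). I'll lift off and measure the ear with the tool clear.

Emit:
{"name": "jog_arm", "arguments": {"motion": [{"offset": [0, 0, -30], "roll": 0, "hand": 0}, {"offset": [0, 0, -60], "roll": 0, "hand": 0}, {"offset": [0, 0, -90], "roll": 0, "hand": 0}, {"offset": [0, 0, -105], "roll": 0, "hand": 0}, {"offset": [0, 0, -105], "roll": 0, "hand": 0}, {"offset": [0, 0, -105], "roll": 0, "hand": 0}]}}

```text
clock: 3.75
tool_pos: [0.5451, 0.181, 0.2287]
orientation: [-179.9, 0.1, -97.0]
force: [-1.0, 0.3, -1.4]
opening: 0.0004
```

Run:
```python
from plant import ctrl,cams
from h import *
o=ctrl.get_obs(); print(o["tool_pos"],o["force"],o["clock"],o["orientation"])
s=cams.snapshot("scene"); w=cams.snapshot("wrist")
g=s["img"].max(2); m=np.zeros(g.shape,bool); m[190:260,195:250]=g[190:260,195:250]<45
print("scene");[print(c,q) for c,q in blobs(m,6)]
def Lp(y,g):
    x,z=-.036,.018; ly=y*np.cos(g)-z*np.sin(g); lz=.1+y*np.sin(g)+z*np.cos(g)
    c,q=np.cos(-.1223),np.sin(-.1223); return [.5795+c*x-q*ly,.1208+q*x+c*ly,lz]
for a in(.36,-.36): print("earR expect at",-a,proj(s,Lp(-.055,a)))
g=w["img"].max(2); m=np.zeros(g.shape,bool); m[:220,220:330]=g[:220,220:330]<45
print("wrist");[print(c,q) for c,q in blobs(m,20)]
from scipy.spatial.transform import Rotation as R
T=np.eye(4);T[:3,:3]=R.from_euler("xyz",o["orientation"],degrees=True).as_matrix();T[:3,3]=o["tool_pos"];T=T@w["T_tool_cam"]
for c,q in blobs(m,20): print(c,"at z .169",onz(w,c,.169,T).round(4),"at .136",onz(w,c,.136,T).round(4),"at .098",onz(w,c,.098,T).round(4))
for a in(.36,-.36): print("expect ears L,R at",-a,np.round(Lp(.055,a),4),np.round(Lp(-.055,a),4))
```

```text
[0.54514179 0.18104729 0.22874972] [-0.98871883  0.25385358 -1.35464177] 3.75 [-1.79895896e+02  1.12409678e-01 -9.69918130e+01]
scene
[210.41 199.96] [201 194  20  12 171]
[216.91 217.27] [214 216   7   3  11]
[234.21 225.79] [228 224  13   4  33]
[199.06 256.84] [195 254  10   6  49]
earR expect at -0.36 [[236.28925799 248.92637027]]
earR expect at 0.36 [[234.37867895 225.72734395]]
wrist
[249.21  49.88] [ 232   34   35   33 1141]
[298.77 129.06] [ 275   92   50   83 3597]
[251.28 189.84] [238 181  27  19 497]
[249.21  49.88] at z .169 [0.5373 0.0857 0.169 ] at .136 [0.5376 0.0817 0.136 ] at .098 [0.5379 0.0771 0.098 ]
[298.77 129.06] at z .169 [0.5139 0.132  0.169 ] at .136 [0.5105 0.1354 0.136 ] at .098 [0.5066 0.1393 0.098 ]
[251.28 189.84] at z .169 [0.5464 0.1653 0.169 ] at .136 [0.5481 0.174  0.136 ] at .098 [0.5502 0.1841 0.098 ]
expect ears L,R at -0.36 [0.5493 0.17   0.1362] [0.5367 0.0678 0.0975]
expect ears L,R at 0.36 [0.5508 0.1826 0.0975] [0.5383 0.0804 0.1362]
```

The gate now rests at +0.36: the scene ear is at (234.2,225.8) against (234.4,225.7) expected, and the wrist view agrees. Next I move over the front part of the key plate and press it, checking the force as I go.

Emit:
{"name": "jog_arm", "arguments": {"motion": [{"offset": [28, 15, 0], "roll": 0, "hand": 0}, {"offset": [55, 30, 0], "roll": 0, "hand": 0}, {"offset": [55, 30, 0], "roll": 0, "hand": 0}, {"offset": [55, 30, 25], "roll": 0, "hand": 0}, {"offset": [55, 30, 44], "roll": 0, "hand": 0}, {"offset": [55, 30, 47], "roll": 0, "hand": 0}, {"offset": [55, 30, 50], "roll": 0, "hand": 0}, {"offset": [55, 30, 53], "roll": 0, "hand": 0}, {"offset": [55, 30, 56], "roll": 0, "hand": 0}, {"offset": [55, 30, 59], "roll": 0, "hand": 0}, {"offset": [55, 30, 62], "roll": 0, "hand": 0}, {"offset": [55, 30, 65], "roll": 0, "hand": 0}, {"offset": [55, 30, 67], "roll": 0, "hand": 0}]}}

```text
clock: 4.93
tool_pos: [0.509, 0.13, 0.1608]
orientation: [-179.9, 0.0, -97.0]
force: [1.0, -0.5, 2.9]
opening: 0.0003
```

Emit:
{"name": "jog_arm", "arguments": {"motion": [{"offset": [0, 0, 2], "roll": 0, "hand": 0}, {"offset": [0, 0, 3], "roll": 0, "hand": 0}]}}

```text
clock: 5.1
tool_pos: [0.5088, 0.1301, 0.1577]
orientation: [-179.9, 0.0, -97.0]
force: [0.7, -0.6, 2.1]
opening: 0.0002
```

Run:
```python
from plant import ctrl,cams
import cv2,numpy as np
o=ctrl.get_obs(); print(o["tool_pos"],o["force"],o["clock"])
s=cams.snapshot("scene")
b=s["img"][165:305,170:350,::-1]
cv2.imwrite("pics/c3.png",cv2.resize(b,(720,560),interpolation=2))
```

```text
[0.50884198 0.13011473 0.15770971] [ 0.68829786 -0.60992816  2.08528839] 5.1
```

View pics/c3.png

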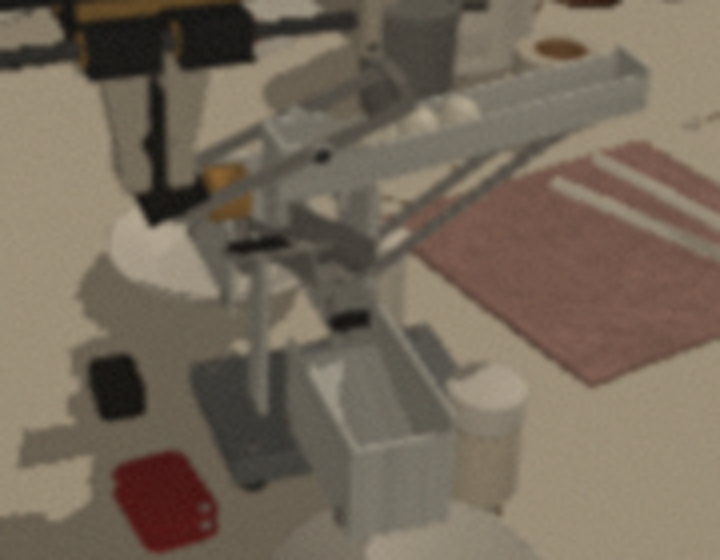

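The key plate is down at (175,200) and the balls are running: two remain in the channel, at (415,120) and (460,108). I'll press a few mm further for margin and hold it.

Emit:
{"name": "jog_arm", "arguments": {"motion": [{"offset": [0, 0, 1], "roll": 0, "hand": 0}, {"offset": [0, 0, 2], "roll": 0, "hand": 0}, {"offset": [0, 0, 3], "roll": 0, "hand": 0}, {"offset": [0, 0, 3], "roll": 0, "hand": 0}]}}

```text
clock: 5.48
tool_pos: [0.509, 0.1301, 0.1561]
orientation: [-179.9, 0.0, -96.9]
force: [-3.3, 1.0, 13.9]
opening: 0.0002
```

Emit:
{"name": "jog_arm", "arguments": {"motion": [{"offset": [0, 0, 0], "roll": 0, "hand": 0}, {"offset": [0, 0, 0], "roll": 0, "hand": 0}, {"offset": [0, 0, 0], "roll": 0, "hand": 0}, {"offset": [0, 0, 0], "roll": 0, "hand": 0}, {"offset": [0, 0, 0], "roll": 0, "hand": 0}, {"offset": [0, 0, 0], "roll": 0, "hand": 0}, {"offset": [0, 0, 0], "roll": 0, "hand": 0}, {"offset": [0, 0, 0], "roll": 0, "hand": 0}, {"offset": [0, 0, 0], "roll": 0, "hand": 0}, {"offset": [0, 0, 0], "roll": 0, "hand": 0}, {"offset": [0, 0, 0], "roll": 0, "hand": 0}, {"offset": [0, 0, 0], "roll": 0, "hand": 0}, {"offset": [0, 0, 0], "roll": 0, "hand": 0}, {"offset": [0, 0, 0], "roll": 0, "hand": 0}, {"offset": [0, 0, 0], "roll": 0, "hand": 0}, {"offset": [0, 0, 0], "roll": 0, "hand": 0}, {"offset": [0, 0, 0], "roll": 0, "hand": 0}, {"offset": [0, 0, 0], "roll": 0, "hand": 0}, {"offset": [0, 0, 0], "roll": 0, "hand": 0}, {"offset": [0, 0, 0], "roll": 0, "hand": 0}]}}

```text
clock: 7.15
tool_pos: [0.509, 0.1301, 0.1562]
orientation: [-179.9, 0.1, -97.0]
force: [-3.3, -0.3, 13.8]
opening: 0.0002
```

Emit:
{"name": "jog_arm", "arguments": {"motion": [{"offset": [0, 0, 0], "roll": 0, "hand": 0}, {"offset": [0, 0, 0], "roll": 0, "hand": 0}, {"offset": [0, 0, 0], "roll": 0, "hand": 0}, {"offset": [0, 0, 0], "roll": 0, "hand": 0}, {"offset": [0, 0, 0], "roll": 0, "hand": 0}, {"offset": [0, 0, 0], "roll": 0, "hand": 0}, {"offset": [0, 0, 0], "roll": 0, "hand": 0}, {"offset": [0, 0, 0], "roll": 0, "hand": 0}, {"offset": [0, 0, 0], "roll": 0, "hand": 0}, {"offset": [0, 0, 0], "roll": 0, "hand": 0}, {"offset": [0, 0, 0], "roll": 0, "hand": 0}, {"offset": [0, 0, 0], "roll": 0, "hand": 0}, {"offset": [0, 0, 0], "roll": 0, "hand": 0}, {"offset": [0, 0, 0], "roll": 0, "hand": 0}, {"offset": [0, 0, 0], "roll": 0, "hand": 0}, {"offset": [0, 0, 0], "roll": 0, "hand": 0}, {"offset": [0, 0, 0], "roll": 0, "hand": 0}, {"offset": [0, 0, 0], "roll": 0, "hand": 0}, {"offset": [0, 0, 0], "roll": 0, "hand": 0}, {"offset": [0, 0, 0], "roll": 0, "hand": 0}]}}

```text
clock: 8.82
tool_pos: [0.509, 0.1301, 0.1562]
orientation: [-179.9, 0.1, -97.0]
force: [-3.4, 0.1, 13.6]
opening: 0.0004
```

Run:
```python
from plant import ctrl,cams
import cv2,numpy as np
o=ctrl.get_obs(); print(o["tool_pos"],o["force"],o["clock"])
s=cams.snapshot("scene")["img"][165:305,170:350,::-1];w=cams.snapshot("wrist")["img"][:,:,::-1]
cv2.imwrite("pics/c4.png",np.hstack([cv2.resize(s,(400,300),interpolation=2),cv2.resize(w,(400,300))]))
```

```text
[0.50900764 0.13007322 0.1562075 ] [-3.42143011  0.06139329 13.5968998 ] 8.8167
```

View pics/c4.png

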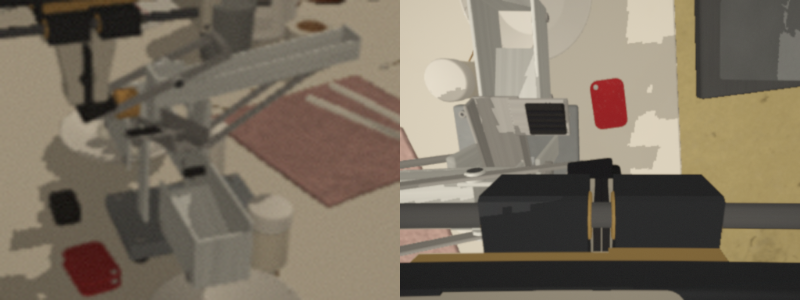

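The channel is empty and the key is against its stop at 14 N. I'll let the key up gently and move clear.

Emit:
{"name": "jog_arm", "arguments": {"motion": [{"offset": [0, 0, -6], "roll": 0, "hand": 0}, {"offset": [0, 0, -12], "roll": 0, "hand": 0}, {"offset": [0, 0, -18], "roll": 0, "hand": 0}, {"offset": [0, 0, -24], "roll": 0, "hand": 0}, {"offset": [0, 0, -30], "roll": 0, "hand": 0}, {"offset": [0, 0, -60], "roll": 0, "hand": 0}, {"offset": [0, 0, -95], "roll": 0, "hand": 0}, {"offset": [0, 0, -95], "roll": 0, "hand": 0}, {"offset": [40, 10, -95], "roll": 0, "hand": 0}, {"offset": [75, 20, -95], "roll": 0, "hand": 0}, {"offset": [110, 30, -95], "roll": 0, "hand": 0}, {"offset": [145, 40, -95], "roll": 0, "hand": 0}, {"offset": [180, 40, -95], "roll": 0, "hand": 0}, {"offset": [180, 40, -95], "roll": 0, "hand": 0}, {"offset": [180, 40, -95], "roll": 0, "hand": 0}, {"offset": [180, 40, -95], "roll": 0, "hand": 0}, {"offset": [180, 40, -95], "roll": 0, "hand": 0}, {"offset": [180, 40, -95], "roll": 0, "hand": 0}]}}

```text
clock: 10.42
tool_pos: [0.447, -0.0432, 0.2495]
orientation: [180.0, -0.0, -96.9]
force: [0.5, -0.1, 1.1]
opening: 0.0001
```

Run:
```python
from plant import ctrl,cams
import cv2,numpy as np
o=ctrl.get_obs(); print(o["tool_pos"],o["force"],o["clock"])
s=cams.snapshot("scene")["img"][165:305,170:350,::-1];t=cams.snapshot("top")["img"][130:270,195:375,::-1]
cv2.imwrite("pics/c5.png",np.hstack([cv2.resize(s,(400,311),interpolation=2),cv2.resize(t,(400,311),interpolation=2)]))
```

```text
[ 0.44700779 -0.04318846  0.2494519 ] [ 0.50220177 -0.09936692  1.06058568] 10.4167
```

View pics/c5.png

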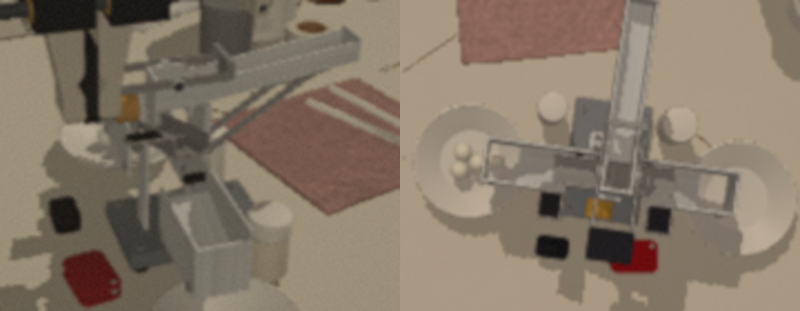

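The key is up and the gate is on the left side. Three balls are clear in the left dish, at (462,150), (460,168) and (477,162). The pale spot at (497,157) may be the fourth, or just light in the chute, so I'll zoom in and compare with the first picture.

Emit:
{"name": "jog_arm", "arguments": {"motion": [{"offset": [60, 0, 0], "roll": 0, "hand": 0}, {"offset": [90, 0, 0], "roll": 0, "hand": 0}, {"offset": [90, 0, 0], "roll": 0, "hand": 0}, {"offset": [90, 0, 0], "roll": 0, "hand": 0}, {"offset": [90, 0, 0], "roll": 0, "hand": 0}]}}

```text
clock: 10.93
tool_pos: [0.4358, -0.1334, 0.2494]
orientation: [180.0, -0.0, -97.1]
force: [0.6, 1.0, 0.7]
opening: 0.0004
```

Run:
```python
from plant import ctrl,cams
import cv2,numpy as np,pickle
d=pickle.load(open("d0.pkl","rb"))
s=cams.snapshot("scene");t=cams.snapshot("top");pickle.dump(dict(scene=s,top=t),open("d1.pkl","wb"))
c=lambda im,y,x,h,w:cv2.resize(cv2.convertScaleAbs(im[y:y+h,x:x+w,::-1],alpha=1.25),(400,300),interpolation=2)
T=lambda i:c(i,172,195,60,80); S=lambda i:c(i,200,190,60,80)
cv2.imwrite("pics/c6.png",np.vstack([np.hstack([T(d["top"]["img"]),T(t["img"])]),np.hstack([S(d["scene"]["img"]),S(s["img"])])]))
print(ctrl.get_obs()["tool_pos"])
```

```text
[ 0.43600144 -0.13266183  0.24950498]
```

View pics/c6.png

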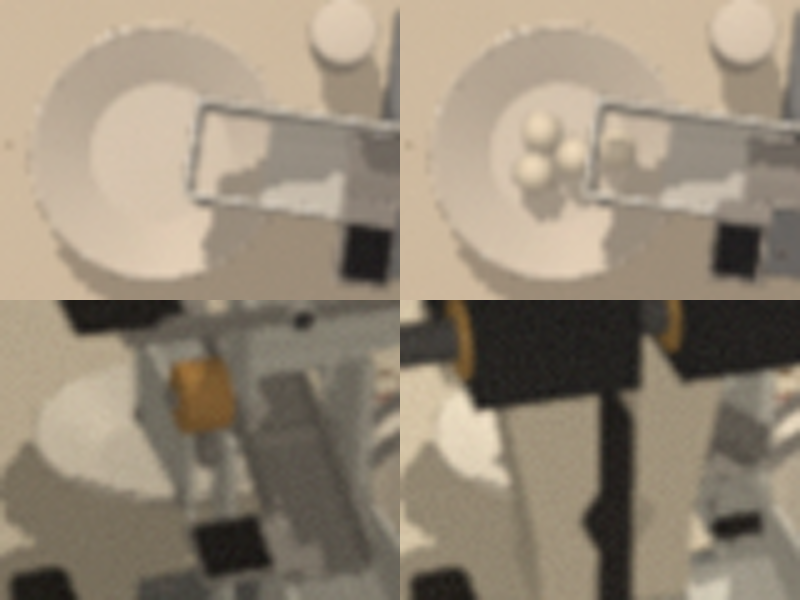

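The fourth ball shows at (617,155), visible at the open end of the chute. To be sure it lies in the dish and not on the chute lip, I'll triangulate it with a wrist view from the left.

Emit:
{"name": "jog_arm", "arguments": {"motion": [{"offset": [-35, 4, 0], "roll": 0, "hand": 0}, {"offset": [-70, 8, 0], "roll": 0, "hand": 0}, {"offset": [-110, 12, 0], "roll": 0, "hand": 0}, {"offset": [-150, 15, 0], "roll": 0, "hand": 0}, {"offset": [-190, 20, 0], "roll": 0, "hand": 0}, {"offset": [-230, 24, 0], "roll": 0, "hand": 0}, {"offset": [-270, 28, 0], "roll": 0, "hand": 0}, {"offset": [-310, 32, 0], "roll": 0, "hand": 0}, {"offset": [-350, 35, 0], "roll": 0, "hand": 0}, {"offset": [-390, 38, 0], "roll": 0, "hand": 0}, {"offset": [-430, 41, 0], "roll": 0, "hand": 0}, {"offset": [-461, 43, 0], "roll": 0, "hand": 0}, {"offset": [-461, 43, 0], "roll": 0, "hand": 0}, {"offset": [-461, 43, 0], "roll": 0, "hand": 0}, {"offset": [-461, 43, 0], "roll": 0, "hand": 0}, {"offset": [-461, 43, 0], "roll": 0, "hand": 0}]}}

```text
clock: 12.37
tool_pos: [0.4487, 0.3292, 0.2496]
orientation: [180.0, -0.0, -97.0]
force: [0.5, 0.6, 0.5]
opening: 0.0005
```

Run:
```python
from plant import ctrl,cams
from h import *
import pickle
from scipy.spatial.transform import Rotation as R
o=ctrl.get_obs(); w=cams.snapshot("wrist"); t=pickle.load(open("d1.pkl","rb"))["top"]
T=np.eye(4);T[:3,:3]=R.from_euler("xyz",o["orientation"],degrees=True).as_matrix();T[:3,3]=o["tool_pos"];T=T@w["T_tool_cam"]
w["cam_to_world"]=T; pickle.dump(w,open("w.pkl","wb")); print(o["tool_pos"],o["clock"])
f=lambda u,v:(195+(u-400)/5-.4,172+v/5-.4)
dc=onz(t,f(553,152),.022); print("dish",dc)
for uv in((540,130),(533,170),(573,155),(617,155)):
    for z in(.017,.055):
        p=onz(t,f(*uv),z); print(uv,z,p.round(4),"r",np.linalg.norm((p-dc)[:2]).round(4),"wrist px",proj(w,p).round(0))
cv2.imwrite("pics/w2.png",cv2.resize(cv2.convertScaleAbs(w["img"][:,:,::-1],alpha=1.2),(768,576)))
```

```text
[0.44868831 0.32922102 0.24961176] 12.3667
dish [0.59499739 0.26925069 0.022     ]
(540, 130) 0.017 [0.6057 0.2761 0.017 ] r 0.0127 wrist px [[106. 132.]]
(540, 130) 0.055 [0.6034 0.2734 0.055 ] r 0.0093 wrist px [[ 91. 133.]]
(533, 170) 0.017 [0.5864 0.279  0.017 ] r 0.013 wrist px [[124. 133.]]
(533, 170) 0.055 [0.5848 0.2761 0.055 ] r 0.0123 wrist px [[111. 134.]]
(573, 155) 0.017 [0.594  0.2599 0.017 ] r 0.0094 wrist px [[113. 116.]]
(573, 155) 0.055 [0.5921 0.2579 0.055 ] r 0.0118 wrist px [[ 99. 115.]]
(617, 155) 0.017 [0.5944 0.2388 0.017 ] r 0.0305 wrist px [[108.  95.]]
(617, 155) 0.055 [0.5925 0.2375 0.055 ] r 0.0318 wrist px [[93. 93.]]
```

View pics/w2.png

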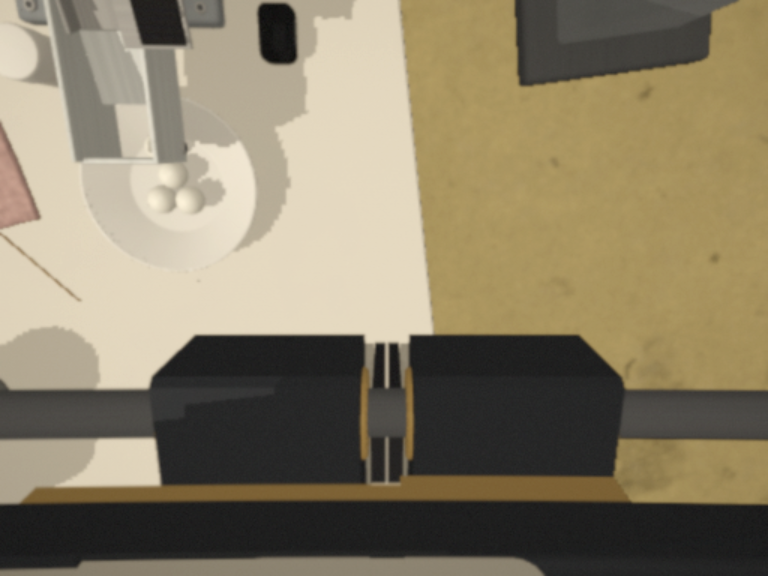

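The three visible balls match their predicted positions at z = 0.017. At chute height the fourth would appear at about (140,140), and nothing is there, so it lies in the dish behind the chute wall, 30 mm from the centre. Last, a check that everything is at rest, from top frames about 1.5 s apart, then I hand in.

Run:
```python
from plant import ctrl,cams,order
import pickle,cv2,numpy as np
from h import *
d0=pickle.load(open("d0.pkl","rb"))["top"]["img"]; a=pickle.load(open("d1.pkl","rb"))["top"]["img"]
b=cams.snapshot("top")["img"]; c=cams.snapshot("top")["img"]
r=np.s_[185:218,212:250]
for n,p,q in(("0-1",d0,a),("1-2",a,b),("2-3",b,c)):
    e=np.abs(p.astype(int)-q).max(2)[r]; print(n,"max",e.max(),"n>25",(e>25).sum())
g=c.max(2); m=np.zeros(g.shape,bool); m[210:255,250:325]=g[210:255,250:325]<45
[print(x,s) for x,s in blobs(m,12)]
print(ctrl.get_obs()["force"])
```

```text
0-1 max 52 n>25 167
1-2 max 14 n>25 0
2-3 max 2 n>25 0
[262.03 221.7 ] [258 217   9  10  67]
[311.04 228.44] [307 224   9  10  81]
[289.27 240.2 ] [280 233  20  15 244]
[263.11 240.86] [257 237  13   9 105]
[ 0.64899062 -0.44893701  0.20900446]
```

```bash
python3 -c "
from plant import order
print(order.close_job())"
```

```text
the job is handed in; nothing more can be done
None
```

I rocked the gate over, ran all four balls into the left dish and handed the job in at about 12.5 s of the 42 s allowed; no verdict was reported. At the start the gate's right end was low. I pushed the raised left ear down past level with the closed fingertips. Then I held the release key on its stop (about 14 N) for roughly 3.5 s until the channel was empty, let it up and moved clear.

Last checks:
- **Gate:** it rests on the left side. After the push, the right ear's scene-camera position was within 0.2 px of that expected for +0.36 rad, and in the last top view both ears were still switched.
- **Key:** it is up, with the plate back at its starting pixel.
- **Balls:** all four are at rest in the left dish, about 9 to 31 mm from its centre. Top frames about 1.5 s apart showed no movement.
- **Fourth ball:** it lies partly under the chute mouth. The top view shows it directly; the wrist view only rules out that it is still in the chute.
- **Bystanders:** the film clip stayed within 0.1 px of where it was. I saw no change in the loupe or the two pots but did not measure them.
- **Robot:** it is clear of everything, with about 1 N or less on the wrist. No check failed.

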